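# Line up the glass plates and show the notched one to the inspection camera

### The job

Straighten the three glass plates on the blue mat into one row, each centred on the white line with its length along the line, lying flat, before any is shown. Then pick up the one whose frosted end has a small corner notch and hold it level, label up, with the frosted end pointing towards the inspection camera's post and the middle of its frosted label at the point in mid-air the lens is aimed at (about 13 cm above the bench, 12 cm in front of the post). Finish while still holding it there, with the other two plates still in the row and nothing else on the bench disturbed.

Things in the scene. Friction and masses are not known exactly. Their poses are not given: they have to be found in the camera images.
- notched: Plate to show: green-tinted glass, 80 x 30 x 6 mm, 36 g, label up; last 26 mm of one end frosted white, edged by an orange stripe. Origin: centre of underside; x along its length to the frosted end, z out of the label side. A 10 x 10 mm notch in one corner of the frosted end (left corner when that end points away from you); other corners square. Starts turned any way round.
- notched_label (a point): Centre of the frosted label area of the notched plate, on its upper face: 27 mm from the plate's centre towards the frosted end, 6 mm above the underside.
- notched_tail (a point): Middle of the clear end edge of the notched plate, 40 mm from its centre, at half thickness.
- plain_a: First plain plate: green-tinted glass, 80 x 30 x 6 mm, 36 g, label up; last 26 mm of one end frosted white, edged by an orange stripe. Origin: centre of underside; x along its length to the frosted end, z out of the label side. All four corners square.
- plain_b: Second plain plate: green-tinted glass, 80 x 30 x 6 mm, 36 g, label up; last 26 mm of one end frosted white, edged by an orange stripe. Origin: centre of underside; x along its length to the frosted end, z out of the label side. All four corners square.
- mat: Light-blue silicone mat, 260 (x) x 480 (y) x 3 mm, fixed on the bench. Origin: centre of underside. A straight white line, 4 mm wide, 440 mm long, is printed parallel to its y axis at x = +30 mm (beyond the centre, seen from the robot); plates start on the robot's side of it. Short marks along the far edge are only a ruler.
- reader: Inspection camera fixed beyond the mat: round foot 72 mm across, 16 mm post, short black barrel with white ring (54 mm) at its mouth, looking down at 45 degrees to -x of this body (towards the robot). 240 mm high; barrel is 185 mm or more above the bench and reaches 60 mm in front of the post. Origin: foot centre at bench height.
- reader_focus (a point): The point the lens looks at, in mid-air: 120 mm in front of the post's axis (towards -x of the reader), 130 mm above the bench.
- screw_dish: Bystander: small steel dish, 52 mm across, 18 mm high, on the far left corner area of the mat. Origin: centre of the underside.
- standoff: Bystander: brass standoff, 24 mm across, 22 mm high, on the far right corner area of the mat. Origin: centre of the underside.
- screwdriver: Bystander: red-handled screwdriver, 160 mm long, lying right of the mat. Origin: about its middle, on the bench.
- flux_jar: Bystander: jar, 52 mm across, 55 mm high, left of the mat. Origin: centre of the underside.
- spray_can: Bystander: blue can, 52 mm across, 150 mm high, left of the mat, beyond the jar. Origin: centre of the underside.
- tape_roll: Bystander: orange tape roll, 70 mm across, 20 mm high, lying right of the mat. Origin: centre of the underside.
There are look-alikes about, which are no part of the job. Leave any black or yellow look-alike of the plain_b alone.

How it is judged:
By the outcome, as a careful person would: the job done as asked, in the order asked, and still so for the second after the job is handed in, while the arm keeps its last pose, push and grip.
It also fails if it takes over 59 s, if anything falls off the work surface, if the arm or the gripper's body presses on something with over 40 N, if the wrist force passes 120 N, or if a joint passes its speed limit or range.

### The arm

A 6-joint arm with a two-finger parallel gripper is mounted at the origin on the work surface. World frame = base frame: x ahead of the robot, y to its left, z up, the work surface at z = 0. Lengths are in m, angles in rad, forces in N, time in s.
With the tool pointing down it reaches from about 0.25 to 0.725 m from the base axis. Payload 4 kg.
Tool frame: the origin (TCP) lies at the very end of the fingers, on their centre line; the grasp point (between the pads) lies 19 mm behind it; z points along the fingers, y is the line along which they close (so a half turn about z gives the same grasp; the last joint's range is limited). The gripper opens to 85 mm and grips with 20 to 120 N. Pads are 22 mm wide; open, the fingers measure 114 mm over their backs; the gripper's body (76 mm by 85 mm) begins 54 mm behind the grasp point. The pads swing forward as they close: fully open they stand 13 mm farther back than shut.
Start: joints at [-1.274, 0.241, 0.005, 1.335, 0, 1.571], TCP at [0.146, -0.478, 0.231] pointing down, gripper open.
Joint ranges: [-2.72, 2.72], [-1.05, 1.87], [-1.09, 1.28], [-1.99, 2.15], [-1.42, 1.44], [-3.14, 3.14]. Speed limits (rad/s): [2.79, 2.79, 3.14, 3.14, 3.14, 3.14].

### API

Orientations are given as a rotation vector (axis times angle).
In Python, from bench import ctrl gives the robot as it stands.
- The arm moves only by the tool send_rows, never from a script. Its argument "commands" is a list of rows, each an object with "linear": the shift along the world's x, y, z scaled (see below), a list of three; "delta_rot": the turn, a rotation vector about the world's x, y, z scaled (see below), a list of three. A call has 1 to 12 rows; each row is the pose to reach, as a shift and turn from the pose commanded when the call began; what a row does not reach only later rows make up. The controller multiplies each number of a shift by 0.6 m and each number of a turn by 120 degrees. A row lasts 1/8 s, in which the tool goes at most 62.5 mm and 10.7 degrees, less where a joint would pass 70% of its speed; a pose out of reach is approached as far as the arm can. A call with a number of a shift or a turn outside -1 to 1 is refused whole. A call with a gripper value outside its range is refused whole. "hand" is the opening, from 0 (shut) to 1 (fully open), set as the call begins (left out, the last holds). The fingers move at their own pace and stop on an object; "newtons" is the grip in N (left out, the last holds). Time passes only in rows, so rows that repeat a pose let the fingers close. It gives the time, the measured TCP pose, the force, the opening and the grip force at its end, in the units of the state.
- ctrl.state(): the state, without advancing time (a new reading comes with each control period).
- ctrl.read_camera(name): name is "scene" or "top" or "wrist"; returns the picture (420x560x3 uint8, blue, green, red); there is no depth.
- ctrl.camera_model(name): a dict with "intrinsics" (3x3 intrinsics, pixels), "T" (4x4, takes a point from camera to world coordinates). Camera axes: x right, y up, looking along -z (the intrinsics and any distortion apply to the point x, -y, -z); pixel columns grow to the right and rows downward; lengths in m; the calibration is good to about 2 mm. A picture is of the moment at which its call begins: read the wrist's pose just before it. camera_model takes no time and is no camera call; for the wrist camera it gives the pose at the moment of the call.
- ctrl.hand_in(): hands the job in; it is judged then, once.
The state is a dict: "time_s": time; "q": joint angles; "joint_vel": joint speeds; "effort": joint torques, N m; "tcp_pos": TCP position; "eef_rot": TCP orientation; "force": force on the tool from outside, world axes, zero at the start; "torque": the same for the moment, N m; "finger_gap": finger opening in m; "finger_force": force on a finger pad.
Only numpy, scipy, OpenCV 4.12 (cv2) and the standard library are available. Lean on these libraries where they do the work, as an engineer would, in place of code of your own. Each camera call takes 0.05 s, during which the arm holds its last target. There are 200 camera calls.

## Working session

There is one attempt and no reset: what is moved stays moved. The work goes in short steps, Python scripts to look and compute and a tool call to move; the robot and the scene stay as the last step left them, time stands still between calls to the robot, and variables do not carry over. Pictures are saved under pics/ and viewed, at most 12 in all, crops included, and the job is handed in when it is done.

Besides the shell and the picture viewer there is one more tool, called as name(argument=value, ...), one argument or row to a line, values as JSON. send_rows: Moves the arm, as the interface text tells. Shifts and turns lie within -1 to 1; 1 stands for 0.6 m of shift or 120 degrees of turn. Its arguments: {"type":"object","properties":{"commands":{"type":"array","items":{"type":"object","properties":{"linear":{"type":"array","items":{"type":"number","minimum":-1,"maximum":1}},"delta_rot":{"type":"array","items":{"type":"number","minimum":-1,"maximum":1}}}}},"hand":{"type":"number"},"newtons":{"type":"number"}},"required":["commands"]}

```bash
mkdir -p pics; ls; python3 - <<'E'
from bench import ctrl
import cv2,numpy as np
np.set_printoptions(precision=4,suppress=True)
for n in("scene","top"):
    cv2.imwrite(f"pics/{n}0.png",ctrl.read_camera(n)); m=ctrl.camera_model(n); print(n,m["intrinsics"],m["T"],[k for k in m])
print(ctrl.state())
E
```

```text
pics
scene [[476.5989   0.     279.5817]
 [  0.     476.5989 212.3331]
 [  0.       0.       1.    ]] [[ 0.5862 -0.6781  0.4433  0.995 ]
 [ 0.8101  0.4981 -0.3092 -0.3134]
 [-0.0111  0.5404  0.8413  1.0084]
 [ 0.      0.      0.      1.    ]] ['intrinsics', 'T']
top [[383.5723   0.     280.7812]
 [  0.     383.5723 209.3137]
 [  0.       0.       1.    ]] [[ 0.1092  0.9686 -0.2233  0.2641]
 [-0.994   0.1066 -0.0236 -0.0048]
 [ 0.001   0.2245  0.9745  1.2495]
 [ 0.      0.      0.      1.    ]] ['intrinsics', 'T']
{'time_s': 0.1, 'q': array([-1.274 ,  0.2413,  0.0039,  1.3352, -0.    ,  1.5708]), 'joint_vel': array([ 0.0019, -0.0014,  0.0017, -0.0003, -0.0002,  0.0005]), 'effort': array([ -0.0001, -37.3139,  25.301 ,   0.0108,   0.    ,  -0.    ]), 'tcp_pos': array([ 0.146 , -0.4776,  0.2305]), 'eef_rot': array([-3.1052, -0.4642,  0.0005]), 'force': array([-0.2558, -0.3684, -0.6318]), 'torque': array([-0.0031, -0.0007,  0.024 ]), 'finger_force': 0.0, 'finger_gap': 0.08541931997671265}
```

View pics/top0.png

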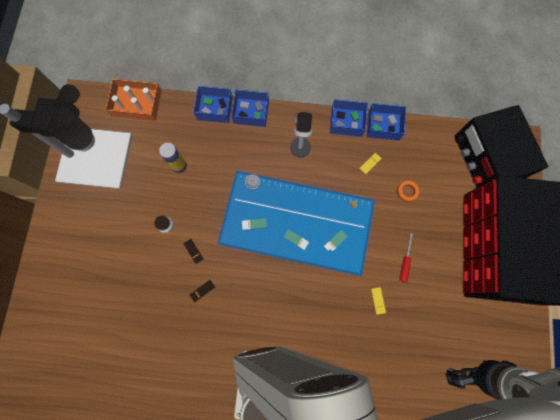

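View pics/scene0.png

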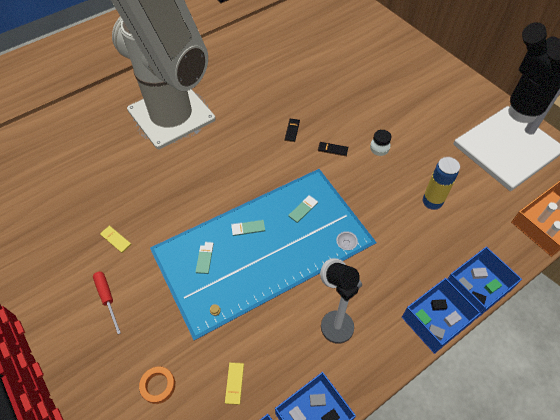

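Top view: blue mat corners at about (235,173), (373,205), (362,273) and (219,245). Three green/white plates lie on it at (255,224), (296,239) and (336,240). Black look-alikes are at (193,251) and (202,291), yellow ones at (370,163) and (378,301); all are off the mat. The reader's foot is at (300,147), and in the scene view at (338,327) with the ring at (335,272).

```bash
cat > h.py <<'E'
import cv2,numpy as np
from bench import ctrl
from scipy.spatial.transform import Rotation as R
np.set_printoptions(precision=4,suppress=True)
def ray(m,uv):
    uv=np.atleast_2d(np.float64(uv)); K=np.array(m["intrinsics"]);T=np.array(m["T"])
    d=np.c_[(uv[:,0]-K[0,2])/K[0,0],-(uv[:,1]-K[1,2])/K[1,1],-np.ones(len(uv))]
    return T[:3,3],d@T[:3,:3].T
def plane(m,uv,z):
    o,d=ray(m,uv); return o+d*((z-o[2])/d[:,2])[:,None]
def two(m1,u1,m2,u2):
    o1,d1=ray(m1,u1);o2,d2=ray(m2,u2);d1=d1[0];d2=d2[0]
    s=np.linalg.lstsq(np.c_[d1,-d2],o2-o1,rcond=None)[0]
    a=o1+s[0]*d1;b=o2+s[1]*d2
    return (a+b)/2,np.linalg.norm(a-b)
def proj(m,P):
    K=np.array(m["intrinsics"]);T=np.array(m["T"]);p=(np.atleast_2d(P)-T[:3,3])@T[:3,:3]
    return np.c_[K[0,0]*p[:,0]/-p[:,2]+K[0,2],-K[1,1]*p[:,1]/-p[:,2]+K[1,2]]
def grab(n,f):
    m=ctrl.camera_model(n);im=ctrl.read_camera(n);cv2.imwrite("pics/"+f,im);return m,im
E
python3 - <<'E'
from h import *
ms={n:ctrl.camera_model(n) for n in("top","scene","wrist")}
s=ctrl.state()
Tt=np.eye(4);Tt[:3,:3]=R.from_rotvec(s["eef_rot"]).as_matrix();Tt[:3,3]=s["tcp_pos"]
print("K",ms["wrist"]["intrinsics"]);print("cam in tcp",np.linalg.inv(Tt)@ms["wrist"]["T"])
for n in("top","scene"):
    im=cv2.imread(f"pics/{n}0.png");hsv=cv2.cvtColor(im,cv2.COLOR_BGR2HSV);m=ms[n]
    blue=cv2.inRange(hsv,(95,120,90),(112,255,255))
    cs=max(cv2.findContours(blue,0,2)[0],key=cv2.contourArea)
    hull=np.zeros_like(blue);cv2.drawContours(hull,[cv2.convexHull(cs)],-1,255,-1)
    q=cv2.approxPolyDP(cv2.convexHull(cs),8,True)[:,0]
    print(n,"mat",[(tuple(a),b) for a,b in zip(q.tolist(),plane(m,q,.003)[:,:2].round(3).tolist())])
    hull=cv2.erode(hull,np.ones((3,3)))
    g=cv2.inRange(hsv,(40,40,60),(92,255,255))&hull
    w=cv2.inRange(hsv,(0,0,150),(180,70,255))&hull
    for nm,k in(("green",g),("white",w)):
        for c in cv2.findContours(k,0,2)[0]:
            if cv2.contourArea(c)>12:
                p=plane(m,cv2.boxPoints(cv2.minAreaRect(c)),.009)[:,:2]
                l=np.linalg.norm(np.diff(p[:3],axis=0),axis=1)
                print(nm,cv2.minAreaRect(c)[0],p.mean(0),"size",l,"ang",[np.degrees(np.arctan2(*(p[i+1]-p[i])[::-1])).round(1) for i in(0,1)])
im=cv2.imread("pics/top0.png")[165:280,210:380];a=cv2.resize(im,None,fx=3.2,fy=3.2,interpolation=2)
b=cv2.imread("pics/top0.png")[100:165,270:340];c=cv2.imread("pics/scene0.png")[250:350,300:380]
f=lambda x:cv2.resize(x,(230,215),interpolation=2)
cv2.imwrite("pics/c1.png",np.hstack([cv2.resize(a,(560,430)),np.vstack([f(b),f(c)])]))
E
```

```text
K [[347.6846   0.     282.6076]
 [  0.     347.6846 217.1408]
 [  0.       0.       1.    ]]
cam in tcp [[ 0.0009  0.9479  0.3187  0.0832]
 [ 1.     -0.0012  0.0008 -0.0001]
 [ 0.0011  0.3187 -0.9479 -0.1421]
 [ 0.      0.      0.      1.    ]]
top mat [((236, 172), [0.663, 0.191]), ((374, 200), [0.616, -0.282]), ((361, 275), [0.363, -0.254]), ((218, 243), [0.415, 0.217])]
green (338.2500305175781, 238.25003051757812) [ 0.4726 -0.1718] size [0.0519 0.0251] ang [np.float64(-39.3), np.float64(-130.2)]
green (292.544921875, 237.02810668945312) [ 0.4603 -0.023 ] size [0.0291 0.0523] ang [np.float64(-25.5), np.float64(-116.2)]
green (257.71722412109375, 223.3893585205078) [0.4928 0.0955] size [0.0534 0.0285] ang [np.float64(-78.4), np.float64(-168.1)]
white (329.5, 246.5) [ 0.4425 -0.1455] size [0.0281 0.0273] ang [np.float64(-39.3), np.float64(-129.8)]
white (302.5384216308594, 243.19229125976562) [ 0.4437 -0.0575] size [0.0301 0.027 ] ang [np.float64(-27.7), np.float64(-117.9)]
white (246.0, 224.5) [0.4849 0.1333] size [0.0264 0.0301] ang [np.float64(-83.7), np.float64(-172.7)]
white (2
[... 634 characters left out ...]
, 262.4059753417969) [0.6492 0.0658] size [0.0527 0.0173] ang [np.float64(84.1), np.float64(-13.5)]
white (204.1365966796875, 256.5623474121094) [ 0.4629 -0.1615] size [0.0823 0.0308] ang [np.float64(140.0), np.float64(42.0)]
white (347.0, 240.5) [0.6289 0.1373] size [0.0532 0.0468] ang [np.float64(53.7), np.float64(-41.0)]
white (247.56996154785156, 226.989990234375) [ 0.4565 -0.0341] size [0.0792 0.0304] ang [np.float64(63.3), np.float64(-27.9)]
white (265.106201171875, 256.2100830078125) [ 0.5489 -0.0347] size [0.4362 0.0057] ang [np.float64(83.7), np.float64(-16.6)]
white (309.760009765625, 201.32000732421875) [0.4867 0.1348] size [0.0281 0.0336] ang [np.float64(111.1), np.float64(10.6)]
```

View pics/c1.png

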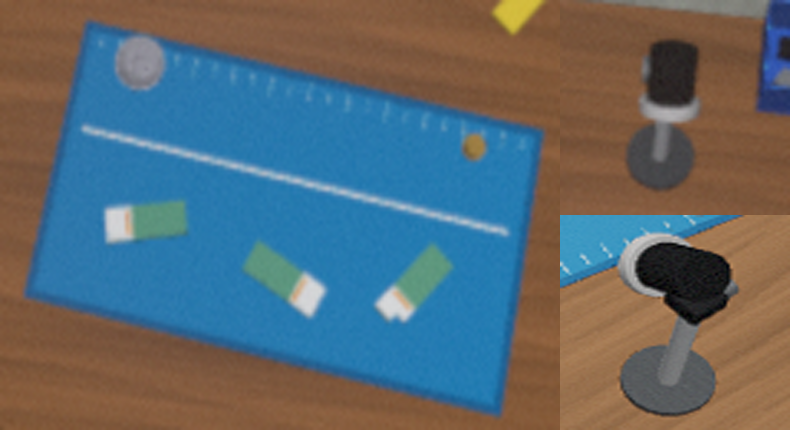

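The left plate (top view 255,224) and the middle one (296,239) show square frosted ends. The right one (336,240) shows a corner step at its frosted end, so it is the candidate for the notched plate. I'll move the wrist camera over the mat to confirm this and measure.

send_rows(
  commands=[
    {"linear": [0.59,0.69,0.09],"delta_rot": [0,0,-0.19]},
    {"linear": [0.59,0.69,0.09],"delta_rot": [0,0,-0.19]},
    {"linear": [0.59,0.69,0.09],"delta_rot": [0,0,-0.19]},
    {"linear": [0.59,0.69,0.09],"delta_rot": [0,0,-0.19]},
    {"linear": [0.59,0.69,0.09],"delta_rot": [0,0,-0.19]},
    {"linear": [0.59,0.69,0.09],"delta_rot": [0,0,-0.19]},
    {"linear": [0.59,0.69,0.09],"delta_rot": [0,0,-0.19]},
    {"linear": [0.59,0.69,0.09],"delta_rot": [0,0,-0.19]},
    {"linear": [0.59,0.69,0.09],"delta_rot": [0,0,-0.19]},
    {"linear": [0.59,0.69,0.09],"delta_rot": [0,0,-0.19]},
    {"linear": [0.59,0.69,0.09],"delta_rot": [0,0,-0.19]},
    {"linear": [0.59,0.69,0.09],"delta_rot": [0,0,-0.19]},
  ],
  hand=0.6,
)

```text
time_s: 1.6
tcp_pos: [0.4993, -0.0652, 0.2851]
eef_rot: [3.137, -0.162, -0.001]
force: [-0.9, -0.5, 0.2]
finger_gap: 0.0515
finger_force: 0.0
```

```bash
python3 - <<'E'
from h import *
m,im=grab("wrist","w1.png")
print(ctrl.state()["tcp_pos"],ctrl.state()["eef_rot"],ctrl.state()["finger_gap"]); np.save("w1T.npy",m["T"])
E
```

```text
[ 0.4993 -0.0653  0.2853] [ 3.1373 -0.1623 -0.0008] 0.05145273351153491
```

View pics/w1.png

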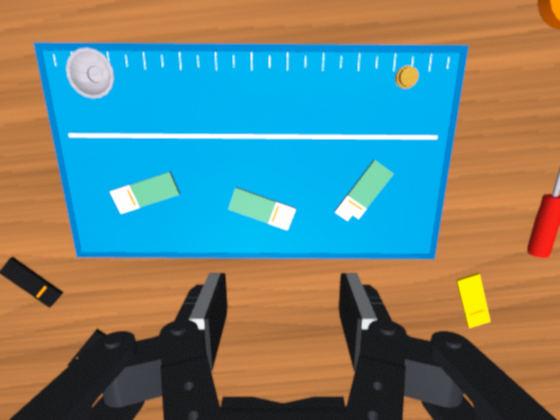

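Wrist view: plates at (145,193), (262,210) and (364,191). Only the one at (364,191) has a notch, at (360,216) at its frosted end: the left corner when that end points away. This confirms notched. The line runs (70,135)–(437,138). The dish at (91,73) and the standoff at (407,77) are clear of it.

```bash
cat >> h.py <<'E'
def measure(m,im,zt=.009,verbose=True):
    hsv=cv2.cvtColor(im,cv2.COLOR_BGR2HSV)
    blue=cv2.inRange(hsv,(90,120,80),(115,255,255))
    c=max(cv2.findContours(blue,0,2)[0],key=cv2.contourArea);h=cv2.convexHull(c)
    hull=np.zeros_like(blue);cv2.drawContours(hull,[h],-1,255,-1);hull=cv2.erode(hull,np.ones((5,5)))
    q=cv2.approxPolyDP(h,8,True)[:,0];mq=plane(m,q,.003)[:,:2]
    out=[];line=None
    obj=cv2.bitwise_not(blue)&hull
    green=cv2.inRange(hsv,(40,40,60),(88,255,255))
    for c in cv2.findContours(obj,0,cv2.CHAIN_APPROX_NONE)[0]:
        if cv2.contourArea(c)<150: continue
        k=np.zeros_like(blue);cv2.drawContours(k,[c],-1,255,-1)
        P=plane(m,c[:,0],zt)[:,:2]
        (cx,cy),(w,l),_=r=cv2.minAreaRect(np.float32(P))
        if max(w,l)>.3:
            v=np.argwhere(k)[:,::-1];L=plane(m,v,.003)[:,:2]
            f=cv2.fitLine(np.float32(L),cv2.DIST_HUBER,0,.001,.001).ravel();line=f;continue
        gk=cv2.countNonZero(green&k)
        if gk<.3*cv2.countNonZero(k): continue
        b=cv2.boxPoints(r);e=[b[1]-b[0],b[2]-b[1]];e=max(e,key=np.linalg.norm);e/=np.linalg.norm(e)
        gv=plane(m,np.argwhere(green&k)[:,::-1],zt)[:,:2].mean(0)
        if np.dot(gv-(cx,cy),e)>0:e=-e
        out.append(dict(c=np.array([cx,cy]),size=(max(w,l),min(w,l)),yaw=np.degrees(np.arctan2(e[1],e[0])),fill=cv2.contourArea(np.float32(P))/(w*l)))
    return mq,line,sorted(out,key=lambda d:-d["c"][1])
def report(m,im):
    mq,f,ps=measure(m,im)
    print("mat",mq.round(4).tolist(),np.linalg.norm(mq-np.roll(mq,1,0),axis=1))
    if f is not None:
        if f[1]<0:f[:2]*=-1
        print("line",f[2:],"dir",np.degrees(np.arctan2(f[1],f[0])))
    for p in ps:
        t="" if f is None else " off %.4f along %.4f dyaw %.1f"%(np.dot(p["c"]-f[2:],[f[1],-f[0]]),np.dot(p["c"]-f[2:],f[:2]),p["yaw"]-np.degrees(np.arctan2(f[1],f[0])))
        print(p["c"],np.array(p["size"]),"yaw %.1f fill %.3f"%(p["yaw"],p["fill"]),t)
    return mq,f,ps
E
python3 - <<'E'
from h import *
m=ctrl.camera_model("wrist");m["T"]=np.load("w1T.npy")
mq,f,ps=report(m,cv2.imread("pics/w1.png"))
mt=ctrl.camera_model("top");ms=ctrl.camera_model("scene")
# reader: foot from both views, ring centre
for n,mm,box in(("top",mt,(285,105,325,162)),("scene",ms,(315,255,365,345))):
    im=cv2.imread(f"pics/{n}0.png");x0,y0,x1,y1=box;hsv=cv2.cvtColor(im,cv2.COLOR_BGR2HSV)[y0:y1,x0:x1]
    for nm,lo,hi in(("grey",(0,0,40),(180,60,140)),("white",(0,0,170),(180,50,255)),("black",(0,0,0),(180,255,38))):
        for c in cv2.findContours(cv2.inRange(hsv,lo,hi),0,cv2.CHAIN_APPROX_NONE)[0]:
            if cv2.contourArea(c)<25: continue
            c=c+[[x0,y0]];b=cv2.boundingRect(c);e=cv2.fitEllipse(cv2.convexHull(c))
            print(n,nm,cv2.contourArea(c),b,"ell",np.round(e[0],1),np.round(e[1],1),"z0",plane(mm,e[0],0.)[0,:2],"low", c[:,0].max(0))
E
```

```text
mat [[0.669, 0.1935], [0.6173, -0.2811], [0.363, -0.2542], [0.413, 0.2211]] [0.2574 0.4775 0.2557 0.478 ]
line [ 0.5451 -0.0322] dir 83.81059
[0.4908 0.109 ] [0.0821 0.032 ] yaw 102.2 fill 0.899  off -0.0692 along 0.1345 dyaw 18.4
[ 0.4551 -0.0337] [0.0801 0.0323] yaw -116.1 fill 0.902  off -0.0892 along -0.0112 dyaw -200.0
[ 0.4625 -0.1609] [0.0801 0.0323] yaw 140.2 fill 0.879  off -0.0682 along -0.1369 dyaw 56.4
top grey 280.5 (291, 136, 20, 21) ell [300.1 146.4] [19.3 19.9] z0 [ 0.7805 -0.0167] low [310 156]
top grey 244.0 (294, 113, 19, 23) ell [303.1 125.5] [20.2 26.6] z0 [ 0.8598 -0.0196] low [312 135]
scene grey 889.5 (321, 296, 33, 47) ell [338.1 320.2] [33.4 47.4] z0 [ 0.7672 -0.0041] low [353 342]
scene white 56.5 (321, 259, 20, 19) ell [331.8 268.2] [18.2 23.4] z0 [0.6614 0.0646] low [340 277]
scene black 766.5 (327, 263, 32, 38) ell [343.3 279.8] [30.4 39. ] z0 [0.7001 0.0673] low [358 300]
```

```bash
python3 - <<'E'
from h import *
s=ctrl.state();print(s["q"],s["tcp_pos"],s["eef_rot"])
E
```

```text
[-0.13    0.2322  0.1335  1.4726 -0.0002  3.115 ] [ 0.4993 -0.0653  0.2853] [ 3.1373 -0.1623 -0.0008]
```

send_rows(
  commands=[
    {"linear": [-0.0737,0.0527,-0.2],"delta_rot": [0,0,0.582]},
    {"linear": [-0.0737,0.0527,-0.3],"delta_rot": [0,0,0.582]},
    {"linear": [-0.0737,0.0527,-0.35],"delta_rot": [0,0,0.582]},
    {"linear": [-0.0737,0.0527,-0.375],"delta_rot": [0,0,0.582]},
    {"linear": [-0.0737,0.0527,-0.375],"delta_rot": [0,0,0.582]},
    {"linear": [-0.0737,0.0527,-0.375],"delta_rot": [0,0,0.582]},
    {"linear": [-0.0737,0.0527,-0.375],"delta_rot": [0,0,0.582]},
    {"linear": [-0.0737,0.0527,-0.375],"delta_rot": [0,0,0.582]},
    {"linear": [-0.0737,0.0527,-0.42],"delta_rot": [0,0,0.582]},
    {"linear": [-0.0737,0.0527,-0.46],"delta_rot": [0,0,0.582]},
    {"linear": [-0.0737,0.0527,-0.4655],"delta_rot": [0,0,0.582]},
    {"linear": [-0.0737,0.0527,-0.4655],"delta_rot": [0,0,0.582]},
  ],
  hand=0.5,
  newtons=30,
)

```text
time_s: 3.15
tcp_pos: [0.4561, -0.0329, 0.0064]
eef_rot: [2.665, 1.664, 0.0]
force: [0.1, 0.4, 0.0]
finger_gap: 0.0425
finger_force: 0.0
```

```bash
python3 - <<'E'
from h import *
m,im=grab("wrist","w2.png");s=ctrl.state();print(s["tcp_pos"],s["eef_rot"],s["force"],s["finger_gap"])
cv2.imwrite("pics/w2.png",cv2.resize(im[180:420,130:440],None,fx=2,fy=2))
E
```

```text
[ 0.4567 -0.0328  0.0068] [2.6637 1.6641 0.0017] [ 0.0983 -1.1609  0.2161] 0.04247187967693011
```

View pics/w2.png

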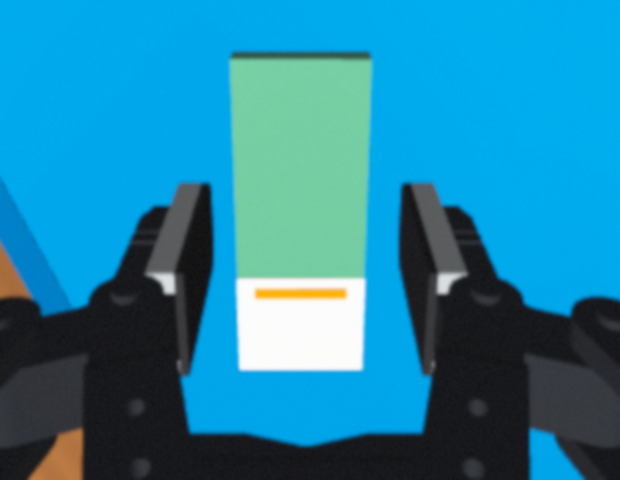

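Straddling the middle plate, well centred: plate at crop (300,210), pads on either side, force about zero. I'll drop about 4 mm and grip.

send_rows(
  commands=[
    {"linear": [0,0,-0.0073]},
    {"linear": [0,0,-0.0073]},
  ],
)

```text
invalid input
```

send_rows(
  commands=[
    {"linear": [0,0,0]},
    {"linear": [0,0,0]},
    {"linear": [0,0,0]},
    {"linear": [0,0,0]},
    {"linear": [0,0,0]},
    {"linear": [0,0,0]},
  ],
  hand=0,
  newtons=30,
)

```text
invalid input
```

send_rows(
  commands=[
    {"linear": [0,0,-0.0073],"delta_rot": [0,0,0]},
    {"linear": [0,0,-0.0073],"delta_rot": [0,0,0]},
  ],
)

```text
time_s: 3.45
tcp_pos: [0.4562, -0.0325, 0.0019]
eef_rot: [2.663, 1.666, 0.001]
force: [0.3, -0.6, -0.8]
finger_gap: 0.0425
finger_force: 0.0
```

send_rows(
  commands=[
    {"linear": [0,0,0],"delta_rot": [0,0,0]},
    {"linear": [0,0,0],"delta_rot": [0,0,0]},
    {"linear": [0,0,0],"delta_rot": [0,0,0]},
    {"linear": [0,0,0],"delta_rot": [0,0,0]},
    {"linear": [0,0,0],"delta_rot": [0,0,0]},
    {"linear": [0,0,0],"delta_rot": [0,0,0]},
  ],
  hand=0,
  newtons=30,
)

```text
time_s: 4.2
tcp_pos: [0.4568, -0.0325, 0.0028]
eef_rot: [2.663, 1.665, 0.002]
force: [-0.2, -0.0, 6.2]
finger_gap: 0.0289
finger_force: 33.2
```

Gripped: the gap is 28.9 mm for the 30 mm plate, and the tips touch the mat lightly at TCP z ≈ 3 mm. Next I lift it and carry it to the line.

send_rows(
  commands=[
    {"linear": [0,0,0.03],"delta_rot": [0,0,0]},
    {"linear": [0,0,0.08],"delta_rot": [0,0,0]},
    {"linear": [0.07,-0.008,0.08],"delta_rot": [0,0,0.08]},
    {"linear": [0.145,-0.016,0.08],"delta_rot": [0,0,0.165]},
    {"linear": [0.145,-0.016,0.08],"delta_rot": [0,0,0.165]},
    {"linear": [0.145,-0.016,0.08],"delta_rot": [0,0,0.165]},
    {"linear": [0.145,-0.016,0.05],"delta_rot": [0,0,0.165]},
    {"linear": [0.145,-0.016,0.02],"delta_rot": [0,0,0.165]},
    {"linear": [0.145,-0.016,0.006],"delta_rot": [0,0,0.165]},
    {"linear": [0.145,-0.016,0.003],"delta_rot": [0,0,0.165]},
    {"linear": [0.145,-0.016,0.003],"delta_rot": [0,0,0.165]},
  ],
)

```text
time_s: 5.58
tcp_pos: [0.5431, -0.0421, 0.0039]
eef_rot: [2.337, 2.099, 0.001]
force: [-0.6, 0.2, 0.4]
finger_gap: 0.0285
finger_force: 29.9
```

```bash
python3 - <<'E'
from h import *
m,im=grab("wrist","w3.png");s=ctrl.state();print(s["tcp_pos"],s["eef_rot"],s["force"],s["finger_gap"],s["finger_force"], np.degrees(2*np.arctan2(s["eef_rot"][1],s["eef_rot"][0])))
# line pixels above/below plate
w=cv2.inRange(cv2.cvtColor(im,cv2.COLOR_BGR2HSV),(0,0,170),(180,60,255)); 
for r in range(0,180,20):
    c=np.where(w[r])[0]; print(r,c.min() if len(c) else None,c.max() if len(c) else None, plane(m,[[c.mean(),r]],.003)[0] if len(c) else "")
cv2.imwrite("pics/w3.png",im)
E
```

```text
[ 0.5434 -0.0421  0.0041] [2.337  2.0983 0.0012] [-0.1011  0.2381 -0.6451] 0.02860935486840243 29.92961883544922 83.83872614440762
0 278 288 [0.5568 0.0738 0.003 ]
20 278 288 [0.5561 0.0675 0.003 ]
40 278 288 [0.5554 0.061  0.003 ]
60 278 288 [0.5547 0.0542 0.003 ]
80 278 288 [0.5539 0.0472 0.003 ]
100 278 288 [0.5532 0.04   0.003 ]
120 279 288 [0.5526 0.0325 0.003 ]
140 279 287 [0.5515 0.0248 0.003 ]
160 279 287 [0.5507 0.0168 0.003 ]
```

View pics/w3.png

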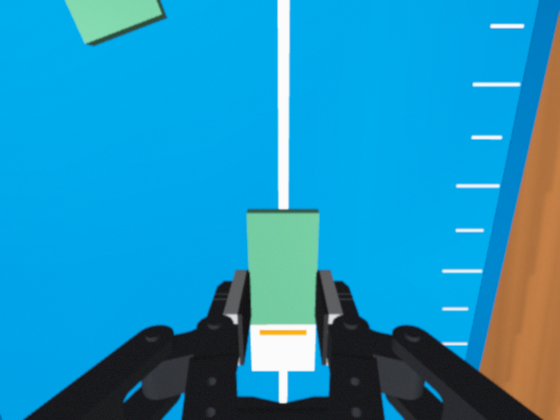

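Plate is centred on the line (plate column 283, line column 283). I release it and go to the left plate.

send_rows(
  commands=[
    {"linear": [0,0,0],"delta_rot": [0,0,0]},
    {"linear": [0,0,0],"delta_rot": [0,0,0]},
    {"linear": [0,0,0],"delta_rot": [0,0,0]},
    {"linear": [0,0,0.05],"delta_rot": [0,0,0]},
    {"linear": [0,0,0.1],"delta_rot": [0,0,0]},
    {"linear": [-0.0873,0.2518,0.1],"delta_rot": [0,0,0.153]},
    {"linear": [-0.0873,0.2518,0.1],"delta_rot": [0,0,0.153]},
    {"linear": [-0.0873,0.2518,0.1],"delta_rot": [0,0,0.153]},
    {"linear": [-0.0873,0.2518,0.08],"delta_rot": [0,0,0.153]},
    {"linear": [-0.0873,0.2518,0.03],"delta_rot": [0,0,0.153]},
    {"linear": [-0.0873,0.2518,0.003],"delta_rot": [0,0,0.153]},
    {"linear": [-0.0873,0.2518,0.003],"delta_rot": [0,0,0.153]},
  ],
  hand=0.5,
)

```text
time_s: 7.12
tcp_pos: [0.4893, 0.1077, 0.0035]
eef_rot: [-1.973, -2.442, 0.005]
force: [-0.1, 0.3, 0.8]
finger_gap: 0.043
finger_force: 0.0
```

```bash
cat >> h.py <<'E'
def chk():
    """wrist check: plate edges per row between fingers, plus state"""
    m,im=grab("wrist","tmp.png");s=ctrl.state()
    print(s["time_s"],s["tcp_pos"],"yaw %.2f"%np.degrees(2*np.arctan2(s["eef_rot"][1],s["eef_rot"][0])),s["eef_rot"][2],s["force"],s["finger_gap"],s["finger_force"])
    hsv=cv2.cvtColor(im,cv2.COLOR_BGR2HSV);g=cv2.inRange(hsv,(40,40,60),(88,255,255));w=cv2.inRange(hsv,(0,0,150),(180,90,255))
    for nm,k in(("green",g),("white",w)):
        for c in cv2.findContours(k,0,2)[0]:
            if cv2.contourArea(c)>200: print(nm,cv2.boundingRect(c),np.round(cv2.minAreaRect(c)[0]),cv2.minAreaRect(c)[1:])
    return m,im
E
python3 -c "
from h import *
chk()"
```

```text
7.175 [0.4903 0.108  0.0045] yaw -257.86 0.0024568796146120114 [-0.8332 -0.8167 -0.2167] 0.04249497171611491 0.0
green (251, 265, 68, 100) [284. 314.] ((99.0, 67.0), 90.0)
white (249, 206, 73, 60) [285. 236.] ((59.0, 72.0), 90.0)
white (410, 159, 104, 179) [461. 249.] ((10.13570499420166, 202.87368774414062), 28.610458374023438)
```

send_rows(
  commands=[
    {"linear": [0,0,0],"delta_rot": [0,0,0]},
    {"linear": [0,0,0],"delta_rot": [0,0,0]},
    {"linear": [0,0,0],"delta_rot": [0,0,0]},
    {"linear": [0,0,0],"delta_rot": [0,0,0]},
    {"linear": [0,0,0.03],"delta_rot": [0,0,0]},
    {"linear": [0,0,0.06],"delta_rot": [0,0,0]},
    {"linear": [0.06,-0.02,0.06],"delta_rot": [0,0,-0.076]},
    {"linear": [0.112,-0.0432,0.06],"delta_rot": [0,0,-0.1528]},
    {"linear": [0.112,-0.0432,0.06],"delta_rot": [0,0,-0.1528]},
    {"linear": [0.112,-0.0432,0.06],"delta_rot": [0,0,-0.1528]},
    {"linear": [0.112,-0.0432,0.03],"delta_rot": [0,0,-0.1528]},
    {"linear": [0.112,-0.0432,0.02],"delta_rot": [0,0,-0.1528]},
  ],
  hand=0,
)

```text
time_s: 8.68
tcp_pos: [0.5556, 0.0833, 0.0161]
eef_rot: [-2.334, -2.1, 0.004]
force: [-0.2, 0.1, -0.2]
finger_gap: 0.0286
finger_force: 29.7
```

send_rows(
  commands=[
    {"linear": [0,0,-0.014],"delta_rot": [0,0,0]},
    {"linear": [0,0,-0.019],"delta_rot": [0,0,0]},
    {"linear": [0,0,-0.019],"delta_rot": [0,0,0]},
  ],
)

```text
time_s: 9.05
tcp_pos: [0.5579, 0.0831, 0.0061]
eef_rot: [2.337, 2.1, 0.0]
force: [0.2, -0.2, -0.7]
finger_gap: 0.0281
finger_force: 29.7
```

```bash
python3 -c "
from h import *
m,im=chk()"
```

```text
9.1 [0.5581 0.0832 0.0061] yaw 83.88 0.000818562347583095 [-0.2749 -0.7783 -0.2809] 0.028585283436252107 29.70762312412262
green (249, 263, 67, 99) [282. 312.] ((98.0, 66.0), 90.0)
white (277, 361, 8, 42) [280. 381.] ((40.99999237060547, 6.999999046325684), 90.0)
white (247, 205, 72, 59) [282. 234.] ((58.0, 71.0), 90.0)
white (393, 100, 139, 138) [463. 170.] ((127.35484313964844, 146.04818725585938), 67.83365631103516)
white (275, 45, 12, 158) [280. 123.] ((156.99996948242188, 10.999998092651367), 90.0)
```

send_rows(
  commands=[
    {"linear": [-0.0014,0.0002,0],"delta_rot": [0,0,0]},
    {"linear": [-0.0014,0.0002,-0.0023],"delta_rot": [0,0,0]},
    {"linear": [-0.0014,0.0002,-0.0023],"delta_rot": [0,0,0]},
  ],
)

```text
time_s: 9.48
tcp_pos: [0.5572, 0.0832, 0.0058]
eef_rot: [2.337, 2.099, 0.001]
force: [-3.4, 0.1, 8.6]
finger_gap: 0.0284
finger_force: 30.7
```

```bash
python3 -c "
from h import *
m,im=chk()"
```

```text
9.525 [0.5572 0.0832 0.0059] yaw 83.87 0.0013599643417245733 [-2.2983 -0.1512  8.5398] 0.02862400624399215 30.719102919101715
green (249, 263, 67, 99) [282. 312.] ((98.0, 66.0), 90.0)
white (278, 361, 9, 42) [282. 382.] ((41.0, 8.0), 90.0)
white (247, 205, 72, 59) [282. 234.] ((58.0, 71.0), 90.0)
white (395, 99, 139, 139) [464. 170.] ((127.36726379394531, 146.40670776367188), 66.80140686035156)
white (277, 45, 11, 158) [282. 124.] ((157.0, 10.0), 90.0)
```

Plate and line now share column 282, and the 8 N force shows it rests on the mat. I release and hover to look at the row and the reader.

send_rows(
  commands=[
    {"linear": [0,0,0.0015],"delta_rot": [0,0,0]},
    {"linear": [0,0,0.0015],"delta_rot": [0,0,0]},
    {"linear": [0,0,0.0015],"delta_rot": [0,0,0]},
    {"linear": [0,0,0.05],"delta_rot": [0,0,0]},
    {"linear": [0,0,0.14],"delta_rot": [0,0,0]},
    {"linear": [-0.012,-0.138,0.3],"delta_rot": [0,0,0]},
    {"linear": [-0.012,-0.138,0.5],"delta_rot": [0,0,0]},
    {"linear": [-0.012,-0.138,0.5],"delta_rot": [0,0,0]},
    {"linear": [-0.012,-0.138,0.5],"delta_rot": [0,0,0]},
    {"linear": [-0.012,-0.138,0.5],"delta_rot": [0,0,0]},
  ],
  hand=0.5,
)

```text
time_s: 10.78
tcp_pos: [0.5519, -0.0005, 0.3093]
eef_rot: [2.334, 2.093, 0.011]
force: [0.6, 0.3, -0.5]
finger_gap: 0.0432
finger_force: 0.0
```

```bash
python3 - <<'E'
from h import *
m,im=grab("wrist","w4.png");np.save("w4T.npy",m["T"]);print(ctrl.state()["tcp_pos"],ctrl.state()["time_s"])
report(m,im)
E
```

```text
[ 0.5508 -0.0001  0.3064] 10.825
mat [[0.6674, 0.1785], [0.6072, -0.2794], [0.3649, -0.2295], [0.4115, 0.2056]] [0.2573 0.4619 0.2473 0.4377]
line [0.5508 0.0176] dir 83.76287
```

View pics/w4.png

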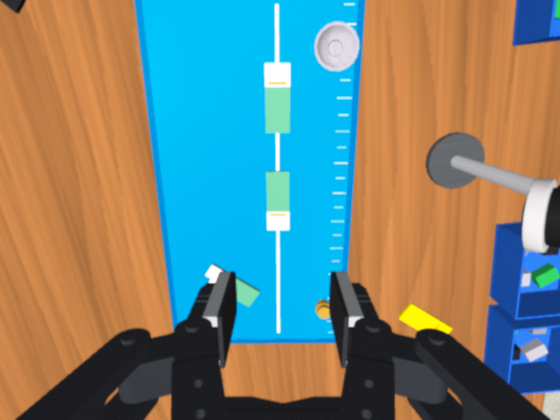

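Both plain plates sit on the line (columns 265–290, line at 277.5). The reader's foot is at (456,161) and the ring at (540,215), cut off by the frame. I'll shift 6 cm and take a second view to triangulate.

send_rows(
  commands=[
    {"linear": [0.1,0.05,0.03],"delta_rot": [0,0,0]},
    {"linear": [0.1,0.05,0.03],"delta_rot": [0,0,0]},
    {"linear": [0.1,0.05,0.03],"delta_rot": [0,0,0]},
    {"linear": [0.1,0.05,0.03],"delta_rot": [0,0,0]},
  ],
)

```text
time_s: 11.32
tcp_pos: [0.609, 0.0302, 0.3221]
eef_rot: [-2.337, -2.099, 0.002]
force: [-0.0, 0.1, -0.0]
finger_gap: 0.0426
finger_force: 0.0
```

```bash
python3 - <<'E'
from h import *
m,im=grab("wrist","w5.png");np.save("w5T.npy",m["T"]);print(ctrl.state()["tcp_pos"],ctrl.state()["time_s"])
c=cv2.resize(im[60:320,300:560],(600,600),interpolation=2);cv2.imwrite("pics/w5c.png",c)
E
```

```text
[0.609  0.0301 0.3226] 11.375
```

View pics/w5c.png

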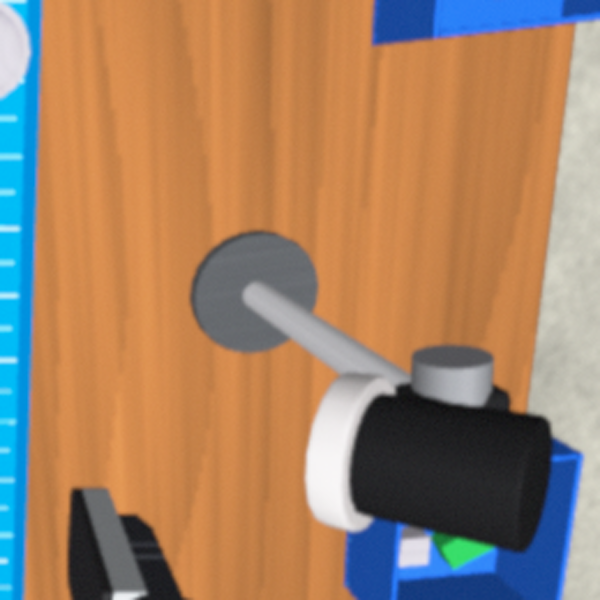

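Enlarged view: foot at crop (255,292), post running up to (400,380), white ring at about (340,452), barrel back end at about (520,483). Now I compute the reader pose.

```bash
python3 - <<'E'
from h import *
from scipy.optimize import least_squares
m4=ctrl.camera_model("wrist");m5=dict(m4);m4=dict(m4);m4["T"]=np.load("w4T.npy");m5["T"]=np.load("w5T.npy")
mt=ctrl.camera_model("top");ms=ctrl.camera_model("scene")
k=260/600
F=[]
for n,m,(x0,y0,x1,y1) in(("w4",m4,(420,120,486,195)),("w5",m5,(380,155,440,216))):
    im=cv2.imread(f"pics/{n}.png");hsv=cv2.cvtColor(im,cv2.COLOR_BGR2HSV)[y0:y1,x0:x1]
    g=cv2.inRange(hsv,(0,0,40),(180,70,135));g=cv2.morphologyEx(g,cv2.MORPH_CLOSE,np.ones((5,5)))
    c=max(cv2.findContours(g,0,2)[0],key=cv2.contourArea)+[[x0,y0]]
    P=plane(m,cv2.convexHull(c)[:,0],.004)[:,:2];e=cv2.minEnclosingCircle(np.float32(P));el=cv2.fitEllipse(np.float32(cv2.convexHull(c)))
    print(n,"foot",e,"ell",el,plane(m,el[0],.004)[0]);F.append(plane(m,el[0],.004)[0,:2])
print("top foot",plane(mt,[[300.1,146.4]],.004)[0])
ring5=np.array([300+340*k,60+452*k]);back5=np.array([300+520*k,60+483*k])
for a,ma,b,mb in((ring5,m5,(302.9,132.7),mt),(ring5,m5,(333,272),ms),((302.9,132.7),mt,(333,272),ms)):
    print("ring",two(ma,a,mb,b))
f=np.mean(F,0);C=plane(m5,ring5,.207)[0]
d=C[:2]-f;print("foot",f,"ring z.207",C,"dir to ring",np.degrees(np.arctan2(-d[1],-d[0])),np.linalg.norm(d))
r=least_squares(lambda p:(proj(m5,C+p[0]*np.array([np.cos(p[1]),np.sin(p[1]),1]))[0]-back5),[.05,0]);print("axis L*sqrt2,yaw",r.x[0]*2**.5,np.degrees(r.x[1]),r.cost)
E
```

```text
w4 foot ((0.7793014645576477, -0.01540848333388567), 0.03845464438199997) ell ((455.498779296875, 159.97793579101562), (52.40092086791992, 60.96235275268555), 60.3223876953125) [ 0.7789 -0.0148  0.004 ]
w5 foot ((0.7777745127677917, -0.015799881890416145), 0.03671814128756523) ell ((409.7686462402344, 185.9746856689453), (49.97270202636719, 55.04879379272461), 59.552406311035156) [ 0.7779 -0.0151  0.004 ]
top foot [ 0.7791 -0.0167  0.004 ]
ring (array([ 0.737 , -0.0187,  0.2105]), np.float64(2.3257342761671413e-05))
ring (array([ 0.7377, -0.0181,  0.2105]), np.float64(0.0019197972359040146))
ring (array([ 0.7378, -0.0179,  0.2096]), np.float64(0.0017510551250586128))
foot [ 0.7784 -0.015 ] ring z.207 [ 0.7386 -0.0205  0.207 ] dir to ring 7.958959264363181 0.040137980004081225
axis L*sqrt2,yaw 0.0529908976807657 4.842763055729398 5.177956764125886e-24
```

```bash
python3 - <<'E'
from h import *
m5=ctrl.camera_model("wrist");m5["T"]=np.load("w5T.npy")
im=cv2.imread("pics/w5.png");g=cv2.cvtColor(im,cv2.COLOR_BGR2GRAY)
up=[];lo=[]
for x in range(455,535):
    r=np.where(g[215:310,x]<45)[0]
    if len(r): up.append((x,215+r.min()));lo.append((x,215+r.max()))
print(up[::4]);print(lo[::4])
lo=np.array([p for p in lo if 458<=p[0]<=522],float)
def fit(p):
    a=np.polyfit(p[:,0],p[:,1],1);res=p[:,1]-np.polyval(a,p[:,0]);q=p[abs(res)<1.2];a=np.polyfit(q[:,0],q[:,1],1);return a,len(q),res.std()
al=fit(lo)
for rng in(((520,533),),((466,472),(522,533)),):
    u=np.array([p for p in up if any(a<=p[0]<=b for a,b in rng)],float);au=fit(u)
    N=[]
    for a in(au[0],al[0]):
        _,d=ray(m5,[[460,np.polyval(a,460)],[530,np.polyval(a,530)]]);N.append(np.cross(d[0],d[1]))
    ax=np.cross(*N);ax/=np.linalg.norm(ax);ax*=np.sign(ax[2])
    print(rng,au,al,"axis",ax,"yaw",np.degrees(np.arctan2(ax[1],ax[0])),"elev",np.degrees(np.arcsin(ax[2])))
E
```

```text
[(455, np.int64(249)), (459, np.int64(238)), (463, np.int64(233)), (467, np.int64(232)), (471, np.int64(232)), (475, np.int64(227)), (479, np.int64(230)), (483, np.int64(232)), (487, np.int64(234)), (491, np.int64(235)), (495, np.int64(236)), (499, np.int64(236)), (503, np.int64(237)), (507, np.int64(237)), (511, np.int64(236)), (515, np.int64(228)), (519, np.int64(232)), (523, np.int64(240)), (527, np.int64(240)), (531, np.int64(241))]
[(455, np.int64(280)), (459, np.int64(281)), (463, np.int64(283)), (467, np.int64(284)), (471, np.int64(285)), (475, np.int64(285)), (479, np.int64(287)), (483, np.int64(288)), (487, np.int64(288)), (491, np.int64(290)), (495, np.int64(291)), (499, np.int64(291)), (503, np.int64(292)), (507, np.int64(293)), (511, np.int64(294)), (515, np.int64(295)), (519, np.int64(297)), (523, np.int64(298)), (527, np.int64(297)), (531, np.int64(291))]
((520, 533),) (array([  0.189 , 140.4857]), 14, np.float64(0.3657211537816699)) (array([  0.2392, 172.0881]), 65, np.float64(0.53099721464245)) axis [ 0.9039 -0.1722  0.3916] yaw -10.784504520034458 elev 23.055906648082885
((466, 472), (522, 533)) (array([  0.1398, 166.5234]), 18, np.float64(0.5978056874464792)) (array([  0.2392, 172.0881]), 65, np.float64(0.53099721464245)) axis [0.7021 0.0385 0.7111] yaw 3.138792861986386 elev 45.321949791503044
```

Reader yaw ≈ 4°: the barrel axis gives 3.1° at 45.3° elevation, matching the 45° given, and foot-to-ring gives 3.8°. The focus works out at (0.658, -0.024, 0.130), and both routes agree. Now for the notched plate, with the tool turned so its x axis points away from the frosted end.

send_rows(
  commands=[
    {"linear": [-0.229,-0.331,-0.1],"delta_rot": [0,0,0.985]},
    {"linear": [-0.229,-0.331,-0.2],"delta_rot": [0,0,0.985]},
    {"linear": [-0.229,-0.331,-0.3],"delta_rot": [0,0,0.985]},
    {"linear": [-0.229,-0.331,-0.34],"delta_rot": [0,0,0.985]},
    {"linear": [-0.229,-0.331,-0.34],"delta_rot": [0,0,0.985]},
    {"linear": [-0.229,-0.331,-0.34],"delta_rot": [0,0,0.985]},
    {"linear": [-0.229,-0.331,-0.34],"delta_rot": [0,0,0.985]},
    {"linear": [-0.229,-0.331,-0.34],"delta_rot": [0,0,0.985]},
    {"linear": [-0.229,-0.331,-0.34],"delta_rot": [0,0,0.985]},
    {"linear": [-0.229,-0.331,-0.34],"delta_rot": [0,0,0.985]},
    {"linear": [-0.229,-0.331,-0.34],"delta_rot": [0,0,0.985]},
    {"linear": [-0.229,-0.331,-0.34],"delta_rot": [0,0,0.985]},
  ],
  hand=0.5,
)

```text
time_s: 12.88
tcp_pos: [0.4719, -0.1684, 0.1192]
eef_rot: [-0.597, 3.083, -0.001]
force: [-0.6, -0.0, 1.0]
finger_gap: 0.0426
finger_force: 0.0
```

send_rows(
  commands=[
    {"linear": [0,0,0],"delta_rot": [0,0,0.985]},
    {"linear": [0,0,0],"delta_rot": [0,0,0.985]},
    {"linear": [0,0,0],"delta_rot": [0,0,0.985]},
    {"linear": [0,0,0],"delta_rot": [0,0,0.985]},
    {"linear": [0,0,0],"delta_rot": [0,0,0.985]},
    {"linear": [0,0,0],"delta_rot": [0,0,0.985]},
    {"linear": [0,0,0],"delta_rot": [0,0,0.985]},
    {"linear": [0,0,0],"delta_rot": [0,0,0.985]},
    {"linear": [0,0,0],"delta_rot": [0,0,0.985]},
    {"linear": [0,0,0],"delta_rot": [0,0,0.985]},
    {"linear": [0,0,-0.1],"delta_rot": [0,0,0.985]},
    {"linear": [0,0,-0.1],"delta_rot": [0,0,0.985]},
  ],
)

```text
time_s: 14.38
tcp_pos: [0.468, -0.1669, 0.0553]
eef_rot: [2.952, -1.074, -0.015]
force: [-1.0, 0.1, -0.2]
finger_gap: 0.0427
finger_force: 0.0
```

```bash
python3 -c "
from h import *
m,im=chk()
print(ctrl.state()['q'])
print(report(m,im)[2][:0])"
```

```text
14.425 [ 0.4702 -0.1676  0.0575] yaw -40.02 -0.007569868488490543 [ 0.6721 -0.023   0.7916] 0.04255212226745022 0.0
green (0, 249, 82, 77) [ 35. 288.] ((50.35218811035156, 78.54581451416016), 54.1623420715332)
green (257, 192, 53, 87) [283. 235.] ((51.99999237060547, 85.99998474121094), -0.0)
white (259, 278, 50, 38) [284. 296.] ((37.0, 49.0), 90.0)
white (46, 226, 69, 60) [ 80. 256.] ((57.5242919921875, 40.98409652709961), 47.121097564697266)
white (100, 69, 247, 176) [223. 157.] ((8.708733558654785, 297.3818359375), 55.17551040649414)
[-0.3424  0.3902 -0.2724  0.913  -0.     -2.7855]
mat [[0.5449, -0.2745], [0.3609, -0.254], [0.3785, -0.0807], [0.4945, 0.0835], [0.6361, -0.1175], [0.63, -0.1728]] [0.1327 0.1852 0.1742 0.201  0.2458 0.0556]
[ 0.5356 -0.1253] [0.254  0.0309] yaw -95.9 fill 0.392 
[ 0.4629 -0.162 ] [0.0812 0.0307] yaw 139.9 fill 0.916 
[]
```

send_rows(
  commands=[
    {"linear": [0.001,-0.002,-0.05],"delta_rot": [0,0,0]},
    {"linear": [0.001,-0.002,-0.08],"delta_rot": [0,0,0]},
    {"linear": [0.001,-0.002,-0.09],"delta_rot": [0,0,0]},
    {"linear": [0.001,-0.002,-0.09],"delta_rot": [0,0,0]},
  ],
)

```text
time_s: 14.92
tcp_pos: [0.4739, -0.1698, 0.0058]
eef_rot: [-2.954, 1.07, -0.003]
force: [0.2, -0.5, 0.3]
finger_gap: 0.0425
finger_force: 0.0
```

send_rows(
  commands=[
    {"linear": [0,0,0],"delta_rot": [0,0,0]},
    {"linear": [0,0,0],"delta_rot": [0,0,0]},
    {"linear": [0,0,0],"delta_rot": [0,0,0]},
    {"linear": [0,0,0],"delta_rot": [0,0,0]},
  ],
  hand=0,
  newtons=40,
)

```text
time_s: 15.42
tcp_pos: [0.4742, -0.1699, 0.0062]
eef_rot: [2.954, -1.068, 0.005]
force: [-0.8, -0.2, 6.6]
finger_gap: 0.0279
finger_force: 39.2
```

send_rows(
  commands=[
    {"linear": [0,0,0.03],"delta_rot": [0,0,0]},
    {"linear": [0,0,0.08],"delta_rot": [0,0,0]},
    {"linear": [0.0923,-0.0085,0.08],"delta_rot": [0,0,-0.47]},
    {"linear": [0.0923,-0.0085,0.08],"delta_rot": [0,0,-0.47]},
    {"linear": [0.0923,-0.0085,0.08],"delta_rot": [0,0,-0.47]},
    {"linear": [0.0923,-0.0085,0.08],"delta_rot": [0,0,-0.47]},
    {"linear": [0.0923,-0.0085,0.08],"delta_rot": [0,0,-0.47]},
    {"linear": [0.0923,-0.0085,0.08],"delta_rot": [0,0,-0.47]},
    {"linear": [0.0923,-0.0085,0.08],"delta_rot": [0,0,-0.47]},
    {"linear": [0.0923,-0.0085,0.04],"delta_rot": [0,0,-0.47]},
    {"linear": [0.0923,-0.0085,0.015],"delta_rot": [0,0,-0.47]},
    {"linear": [0.0923,-0.0085,0.015],"delta_rot": [0,0,-0.47]},
  ],
)

```text
time_s: 16.92
tcp_pos: [0.527, -0.1741, 0.0121]
eef_rot: [2.099, -2.336, -0.005]
force: [-0.2, -0.3, -0.4]
finger_gap: 0.0279
finger_force: 39.5
```

```bash
python3 -c "
from h import *
m,im=chk()
report(m,im)"
```

```text
16.975 [ 0.5278 -0.1744  0.013 ] yaw -96.12 -0.0021081459296310744 [ 0.9026  0.4009 -0.5193] 0.02777413343035423 39.46351172402501
green (248, 234, 69, 108) [282. 288.] ((107.42208099365234, 67.11682891845703), 89.37040710449219)
white (253, 341, 63, 62) [284. 372.] ((61.0, 62.0), 90.0)
white (274, 108, 10, 126) [278. 170.] ((125.0, 9.0), 90.0)
mat [[0.6181, -0.2825], [0.4082, -0.26], [0.3807, -0.0661], [0.6345, -0.1317]] [0.1517 0.2111 0.1958 0.2621]
```

send_rows(
  commands=[
    {"linear": [0,0,-0.006],"delta_rot": [0,0,0]},
    {"linear": [0,0,-0.013],"delta_rot": [0,0,0]},
    {"linear": [0,0,-0.013],"delta_rot": [0,0,0]},
  ],
)

```text
time_s: 17.35
tcp_pos: [0.529, -0.1748, 0.0063]
eef_rot: [-2.099, 2.336, -0.002]
force: [-0.2, -0.1, 1.8]
finger_gap: 0.0278
finger_force: 39.8
```

```bash
python3 -c "
from h import *
m,im=chk()"
```

```text
17.4 [ 0.529  -0.1748  0.0063] yaw 263.87 -0.0021770642372920678 [ 0.0891 -1.06    1.4699] 0.02777297545833858 39.884327882900834
green (248, 234, 68, 108) [281. 288.] ((106.99998474121094, 66.99998474121094), 90.0)
white (253, 341, 63, 62) [284. 372.] ((61.0, 62.0), 90.0)
white (279, 109, 11, 125) [284. 171.] ((124.0, 10.0), 90.0)
```

```bash
python3 - <<'E'
from h import *
m=ctrl.camera_model("wrist");im=cv2.imread("pics/tmp.png");hsv=cv2.cvtColor(im,cv2.COLOR_BGR2HSV)
k=cv2.inRange(hsv,(40,40,60),(88,255,255))|cv2.inRange(hsv,(0,0,150),(180,90,255))|cv2.inRange(hsv,(8,100,150),(25,255,255))
for r in list(range(115,235,30))+list(range(240,412,10)):
    c=np.where(k[r,200:360])[0]+200
    if len(c):
        p=plane(m,[[c.min(),r],[c.max()+1,r]],.009 if r>236 else .003)[:,:2];print(r,c.min(),c.max()+1,p.mean(0),np.linalg.norm(p[1]-p[0]))
E
```

```text
115 279 290 [ 0.5212 -0.25  ] 0.004417615857926509
145 279 289 [ 0.5227 -0.2382] 0.0041249992152845635
175 279 289 [ 0.524  -0.2257] 0.0042400543696919915
205 279 289 [ 0.5254 -0.2125] 0.004361711976939845
240 248 316 [ 0.5277 -0.1987] 0.029421051405238353
250 249 316 [ 0.528 -0.194] 0.029278037486194917
260 249 316 [ 0.5285 -0.1892] 0.029573607221331448
270 250 316 [ 0.5288 -0.1843] 0.02942923214857731
280 251 315 [ 0.5294 -0.1793] 0.028831466309327786
290 251 315 [ 0.5299 -0.1742] 0.02913161742241916
300 252 314 [ 0.5304 -0.169 ] 0.028518143645719193
310 252 314 [ 0.531  -0.1637] 0.028821345950836602
320 235 332 [ 0.5313 -0.1583] 0.04557589912214258
330 253 316 [ 0.5315 -0.1527] 0.029922229408577476
340 253 315 [ 0.5323 -0.1471] 0.029770747975509784
350 253 316 [ 0.5327 -0.1413] 0.030586745469804943
360 240 326 [ 0.534  -0.1354] 0.04222252721347066
370 254 295 [ 0.5388 -0.1298] 0.020358919764718663
380 255 295 [ 0.5393 -0.1236] 0.02009046934854297
390 279 288 [ 0.5357 -0.1169] 0.00457266067845779
400 280 288 [ 0.5362 -0.1104] 0.004112362040772909
```

Plate midline is 85.0° against the line's 83.9°, offset under 0.5 mm. I trim the yaw by −1.1°, then release.

send_rows(
  commands=[
    {"linear": [-0.0005,0,0.004],"delta_rot": [0,0,-0.009]},
    {"linear": [-0.0005,0,0.004],"delta_rot": [0,0,-0.009]},
    {"linear": [-0.0005,0,-0.0005],"delta_rot": [0,0,-0.009]},
    {"linear": [-0.0005,0,-0.0005],"delta_rot": [0,0,-0.009]},
  ],
)

```text
time_s: 17.9
tcp_pos: [0.5282, -0.1746, 0.0062]
eef_rot: [-2.077, 2.356, -0.001]
force: [-2.6, 0.9, 6.5]
finger_gap: 0.028
finger_force: 40.5
```

send_rows(
  commands=[
    {"linear": [0,0,0],"delta_rot": [0,0,0]},
    {"linear": [0,0,0],"delta_rot": [0,0,0]},
    {"linear": [0,0,0],"delta_rot": [0,0,0]},
    {"linear": [0,0,0.05],"delta_rot": [0,0,0]},
    {"linear": [0,0.15,0.2],"delta_rot": [0,0,0]},
    {"linear": [0,0.3,0.5],"delta_rot": [0,0,0]},
    {"linear": [0,0.3,0.5],"delta_rot": [0,0,0]},
    {"linear": [0,0.3,0.5],"delta_rot": [0,0,0]},
    {"linear": [0,0.3,0.5],"delta_rot": [0,0,0]},
    {"linear": [0,0.3,0.5],"delta_rot": [0,0,0]},
    {"linear": [0,0.3,0.5],"delta_rot": [0,0,0]},
  ],
  hand=0.5,
)

```text
time_s: 19.27
tcp_pos: [0.5284, 0.0058, 0.3056]
eef_rot: [-2.078, 2.355, -0.002]
force: [0.5, -0.3, -0.4]
finger_gap: 0.0425
finger_force: 0.0
```

```bash
python3 - <<'E'
from h import *
m,im=grab("wrist","w6.png");np.save("w6T.npy",m["T"]);s=ctrl.state();print(s["time_s"],s["tcp_pos"],s["eef_rot"],s["force"])
hsv=cv2.cvtColor(im,cv2.COLOR_BGR2HSV)
blue=cv2.inRange(hsv,(90,120,80),(115,255,255))
# exact rows: line fit from thin segments, plates by green/white blob pieces
g=cv2.inRange(hsv,(40,40,60),(88,255,255));w=cv2.inRange(hsv,(0,0,150),(180,90,255));o=cv2.inRange(hsv,(8,100,150),(25,255,255))
for nm,k in(("g",g),("w",w)):
    for c in cv2.findContours(k,0,cv2.CHAIN_APPROX_NONE)[0]:
        if 80<cv2.contourArea(c)<6000:
            P=plane(m,c[:,0],.009 if nm=="g" else .009)[:,:2];r=cv2.minAreaRect(np.float32(P));b=cv2.boxPoints(r);e=max(b[1]-b[0],b[2]-b[1],key=np.linalg.norm)
            print(nm,cv2.boundingRect(c),np.array(r[0]),np.array(r[1]),np.degrees(np.arctan2(e[1],e[0]))%180)
E
```

```text
19.325 [0.5277 0.0052 0.3042] [ 2.0765 -2.3555 -0.0013] [-0.7562 -0.8262 -1.1914]
g (257, 199, 23, 39) [0.557  0.0709] [0.0535 0.0289] 82.912224
g (254, 119, 25, 44) [ 0.5455 -0.03  ] [0.0526 0.029 ] 83.86048
g (250, 0, 27, 37) [ 0.5304 -0.1636] [0.0356 0.0289] 82.894714
w (0, 353, 27, 67) [1.0013 0.3077] [0.1372 0.0412] 68.35549
w (32, 315, 24, 23) [0.9119 0.198 ] [0.0378 0.031 ] 85.98475
w (18, 293, 23, 16) [0.9169 0.1495] [0.0325 0.0197] 28.711802
w (203, 253, 37, 30) [0.634  0.1335] [0.0513 0.043 ] 4.3449526
w (258, 236, 24, 57) [0.5623 0.1389] [0.087  0.0311] 87.19557
w (0, 225, 13, 36) [0.918  0.0636] [0.0534 0.0161] 68.3555
w (0, 171, 95, 48) [0.84   0.0011] [0.1432 0.0194] 13.77858
w (266, 161, 5, 39) [0.5502 0.0197] [0.0498 0.0052] 82.23976
w (251, 35, 28, 85) [ 0.5375 -0.1014] [0.0916 0.0312] 82.897446
```

View pics/w6.png

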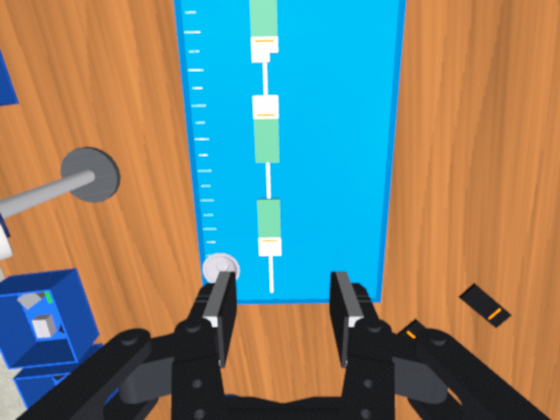

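The view shows all three plates in one row on the line: notched at the top (264,30), then (266,130) and (269,228). The dish is untouched at (220,268). I go back to regrip the notched plate.

send_rows(
  commands=[
    {"linear": [0,-0.3,-0.2],"delta_rot": [0,0,0.009]},
    {"linear": [0,-0.3,-0.3],"delta_rot": [0,0,0.009]},
    {"linear": [0,-0.3,-0.38],"delta_rot": [0,0,0.009]},
    {"linear": [0,-0.3,-0.42],"delta_rot": [0,0,0.009]},
    {"linear": [0,-0.3,-0.42],"delta_rot": [0,0,0.009]},
    {"linear": [0,-0.3,-0.42],"delta_rot": [0,0,0.009]},
    {"linear": [0,-0.3,-0.46],"delta_rot": [0,0,0.009]},
    {"linear": [0,-0.3,-0.49],"delta_rot": [0,0,0.009]},
    {"linear": [0,-0.3,-0.498],"delta_rot": [0,0,0.009]},
    {"linear": [0,-0.3,-0.498],"delta_rot": [0,0,0.009]},
  ],
)

```text
time_s: 20.58
tcp_pos: [0.5283, -0.1744, 0.0071]
eef_rot: [-2.099, 2.337, -0.0]
force: [-0.0, 0.8, -0.3]
finger_gap: 0.0426
finger_force: 0.0
```

send_rows(
  commands=[
    {"linear": [0,0,0],"delta_rot": [0,0,0]},
    {"linear": [0,0,0],"delta_rot": [0,0,0]},
    {"linear": [0,0,0],"delta_rot": [0,0,0]},
    {"linear": [0,0,0],"delta_rot": [0,0,0]},
    {"linear": [0,0,0],"delta_rot": [0,0,0]},
  ],
  hand=0,
  newtons=45,
)

```text
time_s: 21.2
tcp_pos: [0.5289, -0.1747, 0.008]
eef_rot: [-2.099, 2.336, -0.003]
force: [-1.5, 0.8, 6.3]
finger_gap: 0.026
finger_force: 44.4
```

```bash
cat > pl.py <<'E'
from h import *
m,im=chk();hsv=cv2.cvtColor(im,cv2.COLOR_BGR2HSV)
s=ctrl.state();zt=float(__import__("sys").argv[1])
k=cv2.inRange(hsv,(40,40,60),(88,255,255))|cv2.inRange(hsv,(0,0,150),(180,90,255))|cv2.inRange(hsv,(8,100,150),(25,255,255))
mid=[]
for r in range(225,415,3):
    c=np.where(k[r,235:332])[0]+235
    if len(c):
        p=plane(m,[[c.min(),r],[c.max()+1,r]],zt)[:,:2];L=np.linalg.norm(p[1]-p[0])
        if .027<L<.033: mid.append(p.mean(0))
        if L<.027: print("narrow",r,c.min(),c.max()+1,p.mean(0),L)
mid=np.array(mid);f=cv2.fitLine(np.float32(mid),cv2.DIST_HUBER,0,.001,.001).ravel()
print("mid first/last",mid[0],mid[-1],"fit",f,"yaw",np.degrees(np.arctan2(f[1],f[0])),"n",len(mid))
E
python3 pl.py .009
```

```text
21.25 [ 0.5289 -0.1747  0.008 ] yaw 263.87 -0.0028697347893558555 [-1.4987  0.7819  5.9588] 0.026146777585743304 44.40462827682495
green (249, 233, 68, 107) [282. 286.] ((66.99998474121094, 105.99998474121094), -0.0)
white (253, 339, 62, 64) [284. 370.] ((63.0, 61.0), 90.0)
white (279, 109, 10, 124) [283. 170.] ((122.99998474121094, 8.999998092651367), 90.0)
narrow 225 279 289 [ 0.5261 -0.2048] 0.004316732382021587
narrow 228 279 289 [ 0.5262 -0.2034] 0.004329398997091411
narrow 231 279 289 [ 0.5264 -0.202 ] 0.004342140167304258
narrow 279 254 312 [ 0.5293 -0.1788] 0.02642912536939789
narrow 282 254 312 [ 0.5294 -0.1773] 0.026511001892197603
narrow 285 254 312 [ 0.5296 -0.1757] 0.02659338729981344
narrow 288 254 312 [ 0.5298 -0.1742] 0.026676286351386833
narrow 291 254 312 [ 0.5299 -0.1726] 0.02675970386558949
narrow 294 254 312 [ 0.5301 -0.171 ] 0.02684364472155725
narrow 297 254 312 [ 0.5303 -0.1695] 0.0269281138598416
narrow 369 254 294 [ 0.5391 -0.1288] 0.020090102321913314
narrow 372 254 294 [ 0.5393 -0.127 ] 0.02015872456818705
narrow 375 254 294 [ 0.5396 -0.1251] 0.02022781721840345
narrow 378 254 294 [ 0.5398 -0.1232] 0.020297385126192162
narrow 381 254 294 [ 0.54   -0.1213] 0.02036743321218808
narrow 384 279 288 [ 0.5354 -0.1189] 0.004598073726203189
narrow 387 279 288 [ 0.5356 -0.117 ] 0.004614050745433709
narrow 390 279 287 [ 0.536  -0.1151] 0.004115701506858077
narrow 393 279 287 [ 0.5362 -0.1131] 0.004130102577996318
narrow 396 279 287 [ 0.5365 -0.1111] 0.00414460478510329
narrow 399 279 287 [ 0.5367 -0.1092] 0.004159209197340199
narrow 402 279 287 [ 0.5369 -0.1072] 0.0041739168989915094
mid first/last [ 0.5272 -0.2007] [ 0.5339 -0.1301] fit [ 0.0962  0.9954  0.5304 -0.1673] yaw 84.47986 n 34
```

The gap reads 26 mm, so only the fingertips hold the plate (TCP z 8 mm is too high). I reopen, go about 4 mm lower and regrip.

send_rows(
  commands=[
    {"linear": [0,0,0],"delta_rot": [0,0,0]},
    {"linear": [0,0,0],"delta_rot": [0,0,0]},
    {"linear": [0,0,-0.003],"delta_rot": [0,0,0]},
    {"linear": [0,0,-0.006],"delta_rot": [0,0,0]},
    {"linear": [0,0,-0.006],"delta_rot": [0,0,0]},
    {"linear": [0,0,-0.006],"delta_rot": [0,0,0]},
  ],
  hand=0.45,
)

```text
time_s: 22.0
tcp_pos: [0.528, -0.1745, 0.0029]
eef_rot: [2.099, -2.337, -0.0]
force: [-0.5, -0.3, 0.4]
finger_gap: 0.0385
finger_force: 0.0
```

send_rows(
  commands=[
    {"linear": [0,0,0],"delta_rot": [0,0,0]},
    {"linear": [0,0,0],"delta_rot": [0,0,0]},
    {"linear": [0,0,0],"delta_rot": [0,0,0]},
    {"linear": [0,0,0],"delta_rot": [0,0,0]},
    {"linear": [0,0,0],"delta_rot": [0,0,0]},
  ],
  hand=0,
  newtons=45,
)

```text
time_s: 22.62
tcp_pos: [0.5284, -0.1747, 0.0032]
eef_rot: [-2.099, 2.337, -0.001]
force: [0.6, -0.5, 2.0]
finger_gap: 0.0284
finger_force: 44.7
```

```bash
python3 pl.py .009 | grep -v narrow
```

```text
22.675 [ 0.5284 -0.1747  0.0032] yaw 263.87 -0.0009528499461069714 [ 0.5592 -0.2117  3.9083] 0.028188592042491824 44.71854507923126
green (248, 237, 71, 110) [283. 292.] ((109.0, 70.0), 90.0)
white (251, 345, 64, 58) [282. 374.] ((63.22990798950195, 56.63844299316406), 1.0609116554260254)
white (277, 109, 11, 128) [282. 172.] ((126.99998474121094, 9.999998092651367), 90.0)
mid first/last [ 0.5265 -0.1998] [ 0.5338 -0.1308] fit [ 0.106   0.9944  0.5307 -0.1608] yaw 83.9179 n 41
```

send_rows(
  commands=[
    {"linear": [0,0,0.02],"delta_rot": [0,0,0]},
    {"linear": [0,0,0.08],"delta_rot": [0,0,0]},
    {"linear": [0,0,0.15],"delta_rot": [0,0,0]},
    {"linear": [0,0,0.2],"delta_rot": [0,0,0]},
    {"linear": [0.02,0.05,0.2],"delta_rot": [0,0,-0.08]},
    {"linear": [0.04,0.1,0.2],"delta_rot": [0,0,-0.16]},
    {"linear": [0.07,0.15,0.2],"delta_rot": [0,0,-0.24]},
    {"linear": [0.1,0.2,0.2],"delta_rot": [0,0,-0.32]},
    {"linear": [0.12,0.2468,0.2],"delta_rot": [0,0,-0.4]},
    {"linear": [0.14,0.2468,0.2],"delta_rot": [0,0,-0.48]},
    {"linear": [0.1483,0.2468,0.2],"delta_rot": [0,0,-0.56]},
    {"linear": [0.1483,0.2468,0.2],"delta_rot": [0,0,-0.64]},
  ],
)

```text
time_s: 24.18
tcp_pos: [0.617, -0.0262, 0.123]
eef_rot: [0.186, -3.135, -0.0]
force: [-0.2, -0.1, 0.5]
finger_gap: 0.0286
finger_force: 44.5
```

send_rows(
  commands=[
    {"linear": [0,0,0.0017],"delta_rot": [0,0,-0.026]},
    {"linear": [0,0,0.0017],"delta_rot": [0,0,-0.026]},
    {"linear": [0,0,0.0017],"delta_rot": [0,0,-0.026]},
    {"linear": [0,0,0.0017],"delta_rot": [0,0,-0.026]},
  ],
)

```text
time_s: 24.68
tcp_pos: [0.6169, -0.0265, 0.124]
eef_rot: [0.109, -3.139, -0.0]
force: [0.5, -0.1, -0.6]
finger_gap: 0.0285
finger_force: 44.5
```

```bash
python3 pl.py .130; python3 - <<'E'
from h import *
a=ctrl.read_camera("scene");b=ctrl.read_camera("top");cv2.imwrite("pics/s7.png",a);cv2.imwrite("pics/t7.png",b)
w=cv2.imread("pics/tmp.png")
f=lambda x:cv2.resize(x,(390,290),interpolation=2)
cv2.imwrite("pics/c7.png",np.vstack([np.hstack([f(w),f(a[200:350,200:400])]),np.hstack([f(b[100:280,210:390]),f(a)])]))
E
```

```text
24.725 [ 0.6169 -0.0265  0.124 ] yaw -176.03 -6.944967256747606e-05 [-0.314   0.1474 -0.1617] 0.02824263253750935 44.49649393558502
green (248, 236, 71, 110) [283. 290.] ((109.0, 70.0), 90.0)
green (380, 114, 84, 53) [421. 140.] ((77.57582092285156, 41.88590621948242), 10.539183616638184)
green (243, 86, 81, 56) [283. 114.] ((76.2052001953125, 43.11138916015625), 10.304845809936523)
white (250, 328, 66, 74) [283. 365.] ((72.56926727294922, 65.36701965332031), 89.10482788085938)
white (449, 215, 72, 63) [486. 245.] ((58.36177062988281, 71.49971008300781), 42.87889862060547)
white (450, 127, 110, 47) [506. 156.] ((107.77849578857422, 43.46916198730469), 10.30484676361084)
white (319, 118, 66, 18) [352. 127.] ((65.9124984741211, 6.61906099319458), 10.684913635253906)
white (0, 58, 250, 72) [123.  85.] ((252.22850036621094, 45.34745788574219), 10.30484676361084)
narrow 225 260 312 [ 0.5853 -0.0267] 0.021634649461922124
narrow 228 260 311 [ 0.5866 -0.0268] 0.021280504765307084
narrow 231 309 311 [ 0.5872 -0.0165] 0.000837104486014654
narrow 234 308 310 [ 0.5886 -0.0168] 0.0008395588284883368
narrow 396 277 291 [ 0.6757 -0.0211] 0.00698393490853867
narrow 399 277 291 [ 0.6777 -0.0209] 0.007008406942809051
mid first/last [ 0.6105 -0.0262] [ 0.6453 -0.0237] fit [ 0.9975  0.0705  0.6256 -0.0251] yaw 4.043729 n 20
```

View pics/c7.png

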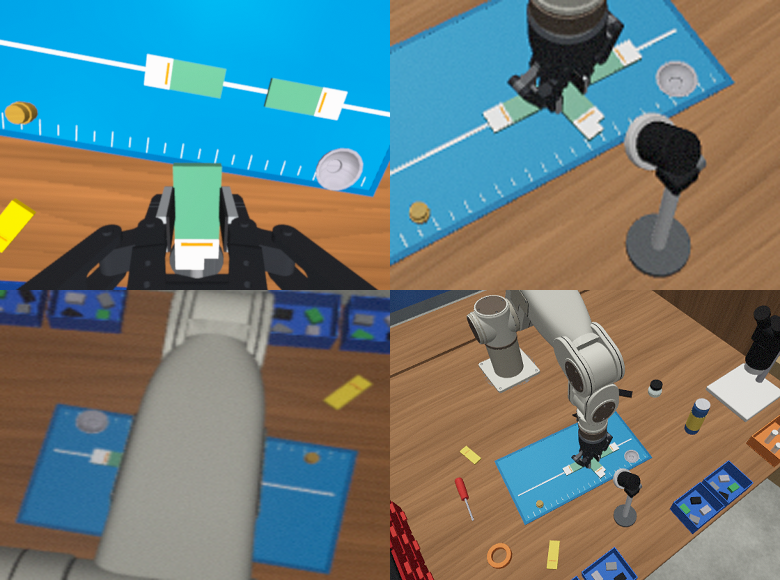

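```bash
python3 - <<'E'
from h import *
m=ctrl.camera_model("wrist");ms=ctrl.camera_model("scene");w=cv2.imread("pics/tmp.png")
print([(r,w[r,270].tolist()) for r in (228,232,236,240,340,344,348,352,356,360,376,380,384,386,388,390,392,394,396)])
print("tail/end edges", plane(m,[[283,236],[283,346],[270,386],[270,390]],.130)[:,:2])
a=cv2.imread("pics/s7.png")[230:290,270:330]
hs=cv2.cvtColor(a,cv2.COLOR_BGR2HSV);k=cv2.inRange(hs,(0,0,160),(180,60,255))
for c in cv2.findContours(k,0,2)[0]:
    if cv2.contourArea(c)>20: print(cv2.boundingRect(c),np.array(cv2.minAreaRect(c)[0])+[270,230],cv2.minAreaRect(c)[1:])
print("focus px scene",proj(ms,[[.658,-.0238,.130],[.6705,-.0365,.13],[.6705,-.010,.13],[.617,-.0415,.13],[.617,-.0115,.13]]))
cv2.imwrite("pics/s7c.png",cv2.resize(a,(600,600),interpolation=2))
E
```

```text
[(228, [236, 171, 0]), (232, [211, 138, 0]), (236, [131, 126, 59]), (240, [119, 149, 85]), (340, [165, 208, 118]), (344, [165, 206, 120]), (348, [251, 252, 252]), (352, [93, 194, 253]), (356, [167, 224, 253]), (360, [252, 252, 253]), (376, [252, 252, 253]), (380, [252, 252, 252]), (384, [252, 252, 253]), (386, [252, 252, 253]), (388, [251, 251, 252]), (390, [187, 186, 188]), (392, [102, 97, 95]), (394, [99, 95, 92]), (396, [99, 96, 93])]
tail/end edges [[ 0.5903 -0.0276]
 [ 0.6459 -0.0237]
 [ 0.67   -0.0284]
 [ 0.6725 -0.0283]]
(51, 30, 9, 26) [325.  272.5] ((25.0, 8.0), 90.0)
(24, 25, 16, 17) [302.86 262.98] ((12.600001335144043, 14.199999809265137), 53.13010025024414)
focus px scene [[302.4103 261.9814]
 [301.1763 269.7509]
 [311.4705 262.8283]
 [283.6578 252.2105]
 [295.2032 244.7185]]
```

View pics/s7c.png

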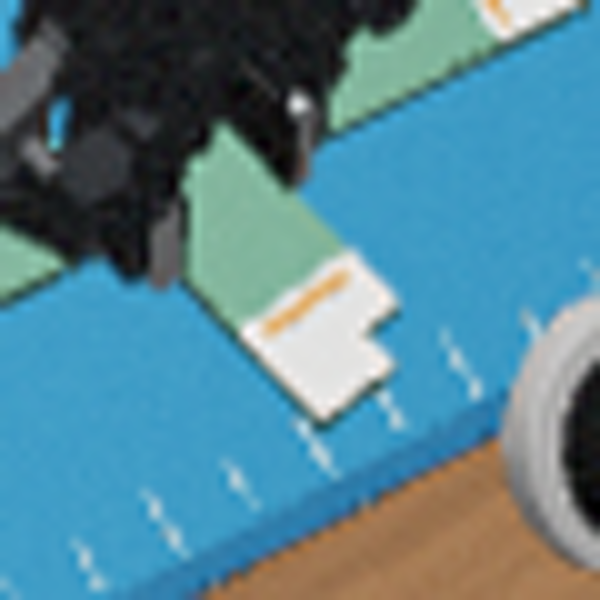

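The held plate is level, its notch visible at the frosted end pointing at the post (crop (385,330)). The label is measured at (0.659, -0.023, 0.130) against a focus of (0.658, -0.024, 0.130). I make a final 1 mm trim, settle and hand in.

send_rows(
  commands=[
    {"linear": [-0.0018,-0.0018,0],"delta_rot": [0,0,0]},
    {"linear": [-0.0018,-0.0018,0],"delta_rot": [0,0,0]},
    {"linear": [-0.0018,-0.0018,0],"delta_rot": [0,0,0]},
    {"linear": [-0.0018,-0.0018,0],"delta_rot": [0,0,0]},
  ],
)

```text
time_s: 25.32
tcp_pos: [0.616, -0.0275, 0.124]
eef_rot: [0.108, -3.14, -0.0]
force: [1.3, -0.3, -0.4]
finger_gap: 0.0284
finger_force: 44.5
```

```bash
python3 -c "
from h import *
s=ctrl.state();print(s['time_s'],s['tcp_pos'],s['eef_rot'],s['finger_gap'],s['joint_vel'])
print(ctrl.hand_in())"
```

```text
25.325 [ 0.616  -0.0275  0.124 ] [ 0.1082 -3.1397 -0.    ] 0.028416203049846274 [ 0.0018 -0.0004  0.0015  0.0002  0.0007  0.0006]
the job is handed in; nothing more can be done
None
```

Handed in at 25.3 s: all three plates were first lined up on the white line, and the notched one is now held level, frosted end towards the post, its label within about 2 mm of the focus point I measured.

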